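# Sweep the tested pieces into the collecting tray

## Robot

A 6-joint arm with a two-finger parallel gripper is mounted at the origin on a cart in front of the work surface, level with it; the furniture and walls round the work are solid. World frame = base frame: x ahead of the robot, y to its left, z up, the work surface at z = 0. Lengths are in m, angles in rad, forces in N, time in s.
With the tool pointing down it reaches from about 0.25 to 0.725 m from the base axis. Payload 4 kg.
Tool frame: the origin (TCP) lies on the centre line of the jaws, within the pads' length; the fingertips stand 17 mm ahead of it and the grasp point (between the pads) lies 2 mm behind it; z points along the fingers, y is the line along which they close (so a half turn about z gives the same grasp; the last joint's range is limited). The gripper opens to 85 mm and grips with 20 to 120 N. Pads are 22 mm wide; open, the fingers measure 114 mm over their backs; the gripper's body (76 mm by 85 mm) begins 54 mm behind the grasp point. The pads swing forward as they close: fully open they stand 13 mm farther back than shut.
Start: joints at [1.128, 0.241, 0.005, 1.335, 0, 1.571], TCP at [0.214, 0.452, 0.213] pointing down, gripper open.
Joint ranges: [-2.72, 2.72], [-1.05, 1.87], [-1.09, 1.28], [-1.99, 2.15], [-1.42, 1.44], [-3.14, 3.14]. Speed limits (rad/s): [2.79, 2.79, 3.14, 3.14, 3.14, 3.14].

## Interface

Orientations are given as a unit quaternion [x, y, z, w].
In Python, from workcell import get_obs, imaging, order gives the robot as it stands.
- The arm moves only by the tool apply_moves, never from a script. Its argument "targets" is a list that holds one entry, the list of rows, each a list of 5 numbers: the shift along the world's x, y, z in units of 40 mm (1.0 is 40 mm), then the turn about the world's z in degrees, then the gripper command: -1 is shut, 1 is fully open, values between are in proportion. In form: [[[dx, dy, dz, turn, fingers], ...]]. A call has 1 to 8 rows; each row shifts and turns the commanded pose from where the row before left it; what a row does not reach is not made up. A row lasts 1/12 s, in which the tool goes at most 41.7 mm and 7.16 degrees, less where a joint would pass 70% of its speed; a pose out of reach is approached as far as the arm can. A call is refused whole if a number of a shift passes 1 or a number of a turn 7.16, either way. A call with a gripper value outside its range is refused whole. The fingers move at their own pace and stop on an object; the grip force is fixed at half the most. Time passes only in rows, so rows that do not move let the fingers close. It gives the time, the measured TCP pose, the force, the opening and the grip force at its end, in the units of the state.
- get_obs(): the state, without advancing time (a new reading comes with each control period).
- imaging.camera(name): name is "side" or "top"; returns (picture, depth): 480x640x3 uint8, blue, green, red; 480x640 float32, m along the optical axis (not along the pixel's ray), 0 where there is no reading.
- imaging.get_calibration(name): a dict with "camera_matrix" (3x3 intrinsics, pixels), "eye" and "rotation" of the camera in the world. Camera axes: x right, y down, z forward; pixel columns grow to the right and rows downward; lengths in m; the calibration is good to about 2 mm. A picture is of the moment at which its call begins. get_calibration takes no time and is no camera call.
- order.job_done(): hands the job in; it is judged then, once.
The state is a dict: "clock": time; "joint_pos": joint angles; "joint_vel": joint speeds; "tau": joint torques, N m; "eef_pos": TCP position; "tool_rot": TCP orientation; "ft_force": force on the tool from outside, world axes, zero at the start; "ft_torque": the same for the moment, N m; "grip_width": finger opening in m; "grasp_force": force on a finger pad.
Only numpy, scipy, OpenCV 4.12 (cv2) and the standard library are available. Lean on these libraries where they do the work, as an engineer would, in place of code of your own. Each camera call takes 0.05 s, during which the arm holds its last target. There are 200 camera calls.

## Task

Three steel test pieces (a tall disc, a smaller disc and a flat square) lie on the bench in front of the open side of the three-sided green-floored tray. With the fingertips, slide them slowly across the bench until all three lie flat and completely inside the tray; only push them, do not pick any of them up. Leave the two capped vials, the wide flat reference block and the cone-topped anvil standing where they are.

Things in the scene. Friction and masses are not known exactly. Their poses are not given: they have to be found in the camera images.
- collecting_tray: Three-sided aluminium tray fixed to the bench. Origin on the bench at the middle of its open mouth; +x points into the tray (sweep direction), y along the mouth, z up. Inside 210 mm wide (y +-105), 100 mm deep (x 0 to 100). Walls 4 mm thick, rim 25 mm high, on both sides and far end, none at the mouth. Green floor level with the bench, no lip. Flat screw tabs stick 17 mm out of the side walls.
- tall_disc: Steel test piece to be swept: upright disc, diameter 36 mm, 22 mm high, dark sides and bright top. Origin at the centre of its underside, z up. The three pieces start side by side in random order, about 65 mm apart along the mouth, centres at tray x -115 to -50 mm, y within +-75 mm. Mass 0.12 to 0.25 kg.
- small_disc: Steel test piece to be swept: upright grey disc, diameter 30 mm, 20 mm high. Origin at the centre of its underside, z up. Mass 0.08 to 0.16 kg.
- square_piece: Steel test piece to be swept: bright flat square, 40 x 40 mm, 12 mm thick. Origin at the centre of its underside, x and y along its sides, z up; its sides start within 20 degrees of the tray's axes. Mass 0.10 to 0.21 kg.
- red_vial: Bystander, loose: white vial with a red cap, upright, diameter 21 mm, 40 mm high, tips easily. Origin at the centre of its underside, z up. Stands left of the pieces (tray +y side). Beyond it stands the tall fixed hardness tester, straight ahead of the robot (x over 0.52 m, y -0.08 to 0.1 m): bring the arm round in front of it, close to the robot.
- blue_vial: Bystander, loose: white vial with a blue cap, upright, diameter 21 mm, 40 mm high, tips easily. Origin at the centre of its underside, z up. Stands beside the mouth on the tray's -y side.
- reference_block: Bystander, loose: bright flat round steel reference block, diameter 62 mm, 10 mm thick, wider than any test piece. Origin at the centre of its underside, z up. Lies on the tray's +y side.
- cone_anvil: Bystander, loose: dark steel anvil, round foot with a cone on top, diameter 34 mm, 32 mm high. Origin at the centre of its underside, z up. Stands beside the mouth on the tray's +y side.

How it is judged:
At the end, for the whole second after the job is handed in: All three pieces flat on the bench (underside under 4 mm, tilt under 0.1 rad) and at rest in the tray, centres past the mouth by 18 mm (tall disc), 15 mm (small disc), 20 mm (square) and between the walls; vials, reference block and anvil moved under 10 mm, tilted under 0.2 rad (x of tall_disc in the frame of collecting_tray between 0.018 and 0.1 m and y of tall_disc in the frame of collecting_tray between -0.105 and 0.105 m and height (world z) of each of tall_disc, small_disc, square_piece below 0.004 m and angle between each of tall_disc, small_disc, square_piece's own z axis and vertical below 0.1 rad and linear speed of each of tall_disc, small_disc, square_piece below 0.02 m/s and x of small_disc in the frame of collecting_tray between 0.015 and 0.1 m and y of small_disc in the frame of collecting_tray between -0.105 and 0.105 m and x of square_piece in the frame of collecting_tray between 0.02 and 0.1 m and y of square_piece in the frame of collecting_tray between -0.105 and 0.105 m and distance of each of red_vial, blue_vial, reference_block, cone_anvil from where it was at the start of the episode below 0.01 m and angle between each of red_vial, blue_vial, reference_block, cone_anvil's own z axis and vertical below 0.2 rad); the robot touches nothing.
It fails at once if a test piece is lifted off the bench (underside above 8 mm) (height (world z) of any of tall_disc, small_disc, square_piece above 0.008 m).
It fails at once if a test piece is tipped by more than 0.35 rad (angle between any of tall_disc, small_disc, square_piece's own z axis and vertical above 0.35 rad).
It fails at once if a test piece is flicked or knocked (faster than 0.6 m/s) (linear speed of any of tall_disc, small_disc, square_piece above 0.6 m/s).
It fails at once if a vial, the reference block or the anvil is moved by more than 10 mm or tipped (distance of any of red_vial, blue_vial, reference_block, cone_anvil from where it was at the start of the episode above 0.01 m or angle between any of red_vial, blue_vial, reference_block, cone_anvil's own z axis and vertical above 0.2 rad).
It also fails if it takes over 64 s, if anything falls off the work surface, if the arm or the gripper's body presses on something with over 40 N, if the wrist force passes 120 N, or if a joint passes its speed limit or range.

## Working session

There is one attempt and no reset: what is moved stays moved. The work goes in short steps, Python scripts to look and compute and a tool call to move; the robot and the scene stay as the last step left them, time stands still between calls to the robot, and variables do not carry over. Pictures are saved under pics/ and viewed, at most 10 in all, crops included, and the job is handed in when it is done.

Besides the shell and the picture viewer there is one more tool, called after "Request:" as name(argument=value, ...) on one line, values as JSON. apply_moves: Moves the arm, as the interface text tells. Its arguments: {"type":"object","properties":{"targets":{"type":"array","items":{"type":"array","items":{"type":"array","items":{"type":"number"}}}}},"required":["targets"]}

```bash
mkdir -p pics
cat > h.py <<'E'
import numpy as np, cv2
from workcell import get_obs, imaging, order
def w(name,u,v,z):
    c=imaging.get_calibration(name);K=np.array(c["camera_matrix"]);R=np.array(c["rotation"]);e=np.array(c["eye"])
    d=R@np.linalg.inv(K)@np.array([u,v,1.]);t=(z-e[2])/d[2];return e+t*d
def px(name,p):
    c=imaging.get_calibration(name);K=np.array(c["camera_matrix"]);R=np.array(c["rotation"]);e=np.array(c["eye"])
    q=K@(R.T@(np.array(p)-e));return q[:2]/q[2]
E
python3 - <<'E'
from h import *
a,d=imaging.camera("top");b,_=imaging.camera("side")
cv2.imwrite("pics/t0.png",a);cv2.imwrite("pics/s0.png",b)
for n in("top","side"):
    c=imaging.get_calibration(n);print(n,c["eye"],np.round(c["rotation"],3).tolist(),c["camera_matrix"])
o=get_obs();print(o["clock"],o["eef_pos"],o["tool_rot"],o["grip_width"])
E
```

```text
top [ 0.43316431 -0.25670296  0.90801498] [0.71, -0.701, 0.052, -0.05] [[582.21280425   0.         325.52847988]
 [  0.         582.21280425 242.36006314]
 [  0.           0.           1.        ]]
side [ 0.44512631 -1.09104326  0.34672449] [0.815, -0.055, 0.05, -0.574] [[501.93964846   0.         323.28840159]
 [  0.         501.93964846 236.53515438]
 [  0.           0.           1.        ]]
0.1 [0.21398189 0.45124396 0.21231603] [ 2.19608324e-01  9.75587679e-01 -9.08140096e-04 -2.00842380e-04] 0.08550778513726838
```

View pics/t0.png

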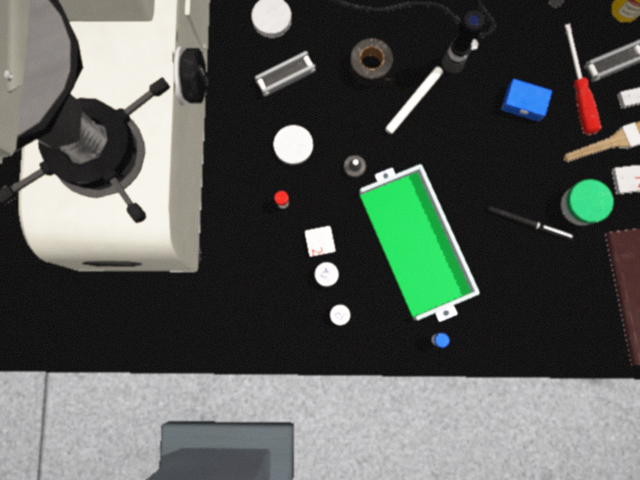

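View pics/s0.png

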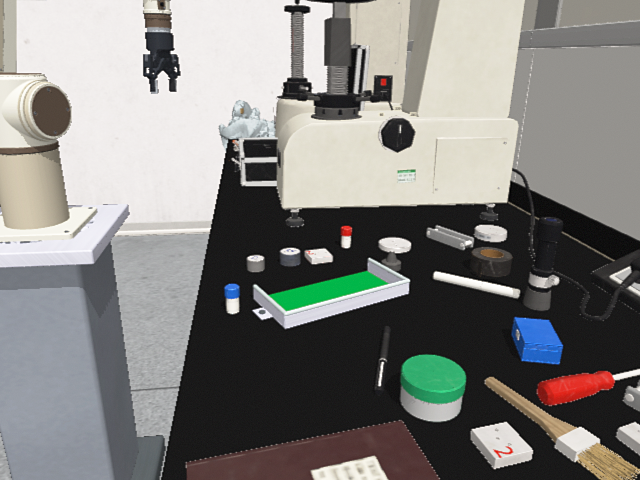

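The top view shows the tray with its open mouth on the left, running from about (362,190) to (415,318). The square is at (320,241), the tall disc at (326,274) and the small disc at (340,315). The red vial is at (282,199), the block at (293,144), the anvil at (355,165) and the blue vial at (441,340). The side view confirms this. I'll enlarge a crop to read the positions more closely.

```bash
sed -i 's/R=np.array(c\["rotation"\])/R=Rotation.from_quat(c["rotation"]).as_matrix()/; 1a from scipy.spatial.transform import Rotation' h.py
python3 - <<'E'
from h import *
a=cv2.imread("pics/t0.png");cv2.imwrite("pics/t0c.png",cv2.resize(a[150:360,250:490],None,fx=3.3,fy=2.85) if 0 else cv2.resize(a[155:355,250:490],None,fx=3,fy=3,interpolation=cv2.INTER_CUBIC))
for n,u,v,z in [("m+",362,190,0),("m-",415,319,0),("sq",320,241,.012),("tall",326,274,.022),("small",340,315,.02),("red",282,199,.04),("blk",293,144,.01),("anv",355,165,.032),("blue",441,340,.04)]:
    print(n,np.round(w("top",u,v,z),4))
E
```

```text
m+ [ 0.6498 -0.3161  0.    ]
m- [ 0.4465 -0.3989  0.    ]
sq [ 0.5648 -0.2503  0.012 ]
tall [ 0.5126 -0.2602  0.022 ]
small [ 0.4508 -0.2822  0.02  ]
red [ 0.6246 -0.1918  0.04  ]
blk [ 0.7212 -0.205   0.01  ]
anv [ 0.6817 -0.3031  0.032 ]
blue [ 0.4158 -0.4306  0.04  ]
```

View pics/t0c.png

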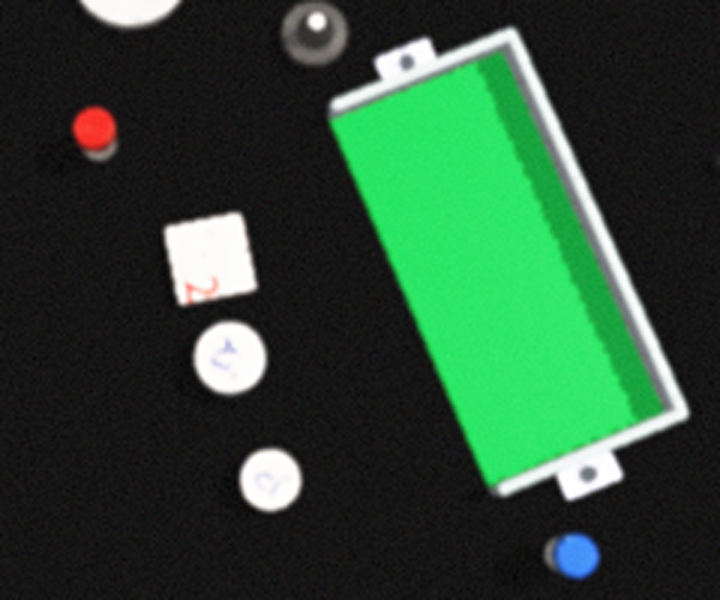

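```bash
cat >> h.py <<'E'
a_=w("top",360.3,193.3,0)[:2];b_=w("top",413.7,318.3,0)[:2]
M=(a_+b_)/2;Y=(a_-b_)/np.linalg.norm(a_-b_);X=np.array([Y[1],-Y[0]])
def T(p): q=np.array(p)[:2]-M;return np.round(np.array([q@X,q@Y])*1000,1)
def W(x,y): return np.round(M+X*x/1000+Y*y/1000,4)
def C(u,v,z): return w("top",u/3+250,v/3+155,z)
E
python3 - <<'E'
from h import *
print("width",np.linalg.norm(a_-b_),"M",M,"Yang",np.degrees(np.arctan2(Y[1],Y[0])))
for n,u,v,z in [("sq",211,258,.012),("tall",230,357,.022),("small",270,480,.02),("red",95,129,.04),("anv",317,20,.032),("blue",577,555,.04)]:
    p=C(u,v,z);print(n,np.round(p[:2],4),T(p))
c=[C(*q,.012) for q in [(164,228),(242,212),(257,289),(181,304)]];print([T(q).tolist() for q in c])
print(W(-90,45),W(-120,-60))
E
```

```text
width 0.21373438457685964 M [ 0.54597965 -0.35514876] Yang 22.9714048011262
sq [ 0.5649 -0.2508] [-88.7  58.1]
tall [ 0.5126 -0.2612] [-99.5   5.9]
small [ 0.4508 -0.2822] [-104.3  -59.1]
red [ 0.6261 -0.1912] [-119.6  137.8]
anv [ 0.687  -0.3041] [  8.  149.8]
blue [ 0.4158 -0.4326] [  20.5 -150.1]
[[-105.4, 81.9], [-64.6, 74.4], [-72.8, 34.1], [-112.1, 41.7]]
[ 0.5523 -0.2547] [ 0.4439 -0.2681]
```

Request:
apply_moves(targets=[[[0.28, -0.875, 0, -5.2, -0.65], [0.28, -0.875, 0, -5.2, -0.65], [0.28, -0.875, 0, -5.2, -0.65], [0.28, -0.875, 0, -5.2, -0.65], [0.28, -0.875, 0, -5.2, -0.65], [0.28, -0.875, 0, -5.2, -0.65], [0.28, -0.875, 0, -5.2, -0.65], [0.28, -0.875, 0, -5.3, -0.65]]])

```text
clock: 0.77
eef_pos: [0.3036, 0.17, 0.2129]
tool_rot: [0.554, 0.833, -0.0, -0.0]
ft_force: [0.8, -0.3, 0.0]
grip_width: 0.0149
grasp_force: 0.0
```

Request:
apply_moves(targets=[[[0.28, -0.875, 0, 0, -0.65], [0.28, -0.875, 0, 0, -0.65], [0.28, -0.875, 0, 0, -0.65], [0.28, -0.875, 0, 0, -0.65], [0.28, -0.875, 0, 0, -0.65], [0.28, -0.875, 0, 0, -0.65], [0.28, -0.875, 0, 0, -0.65], [0.28, -0.875, 0, 0, -0.65]]])

```text
clock: 1.43
eef_pos: [0.3933, -0.1101, 0.2129]
tool_rot: [0.553, 0.833, 0.0, -0.0]
ft_force: [1.5, 1.2, -0.4]
grip_width: 0.0153
grasp_force: 0.0
```

Request:
apply_moves(targets=[[[0.27, -0.875, 0, 0, -0.65], [0.27, -0.875, 0, 0, -0.65], [0.27, -0.875, 0, 0, -0.65], [0.27, -0.875, 0, 0, -0.65], [0, 0, 0, 0, -0.65], [0, 0, 0, 0, -0.65]]])

```text
clock: 1.93
eef_pos: [0.4363, -0.2496, 0.2118]
tool_rot: [0.554, 0.833, 0.0, -0.001]
ft_force: [-0.8, 0.6, -0.4]
grip_width: 0.0151
grasp_force: 0.0
```

Request:
apply_moves(targets=[[[0, 0, -0.75, 0, -0.65], [0, 0, -0.75, 0, -0.65], [0, 0, -0.75, 0, -0.65], [0, 0, -0.75, 0, -0.65], [0, 0, -0.75, 0, -0.65], [0, 0, -0.6, 0, -0.65], [0, 0, -0.2, 0, -0.65], [0, 0, 0, 0, -0.65]]])

```text
clock: 2.6
eef_pos: [0.4344, -0.2459, 0.0292]
tool_rot: [0.552, 0.834, -0.0, -0.003]
ft_force: [-0.3, 0.2, -0.1]
grip_width: 0.0148
grasp_force: 0.0
```

Request:
apply_moves(targets=[[[0, 0, -0.1, 0, -0.65], [0, 0, -0.1, 0, -0.65], [0, 0, 0, 0, -0.65]]])

```text
clock: 2.85
eef_pos: [0.4375, -0.2485, 0.024]
tool_rot: [0.552, 0.834, 0.0, 0.001]
ft_force: [-0.9, -0.2, 1.0]
grip_width: 0.0149
grasp_force: 0.0
```

Run:
```python
from h import *
a,_=imaging.camera("top");b,_=imaging.camera("side")
s=b[200:340,200:400];t=a[200:340,280:480]
cv2.imwrite("pics/c1.png",cv2.resize(np.vstack([t,s]),None,fx=2.1,fy=2.1,interpolation=cv2.INTER_CUBIC))
```

```text
(no output)
```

View pics/c1.png

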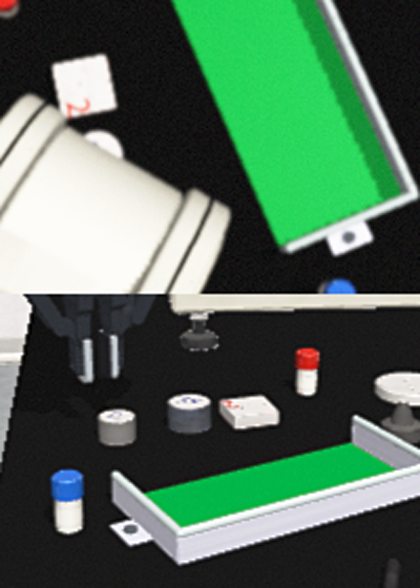

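Request:
apply_moves(targets=[[[0, 0, -0.1, 0, -0.65], [0.06, -0.14, 0, 0, -0.65], [0.06, -0.14, 0, 0, -0.65], [0.1, -0.23, 0, 0, -0.65], [0.1, -0.23, 0, 0, -0.65], [0.1, -0.23, 0, 0, -0.65], [0.1, -0.23, 0, 0, -0.65], [0.1, -0.23, 0, 0, -0.65]]])

```text
clock: 3.62
eef_pos: [0.4619, -0.3068, 0.019]
tool_rot: [0.553, 0.833, -0.0, 0.0]
ft_force: [-0.2, -0.3, -0.3]
grip_width: 0.0149
grasp_force: 0.0
```

Run:
```python
from h import *
print(T(get_obs()["eef_pos"]))
b,_=imaging.camera("side");s=b[200:340,200:400]
cv2.imwrite("pics/c2.png",cv2.resize(s,None,fx=4,fy=4,interpolation=cv2.INTER_CUBIC))
```

```text
[-77.4 -58.5]
```

View pics/c2.png

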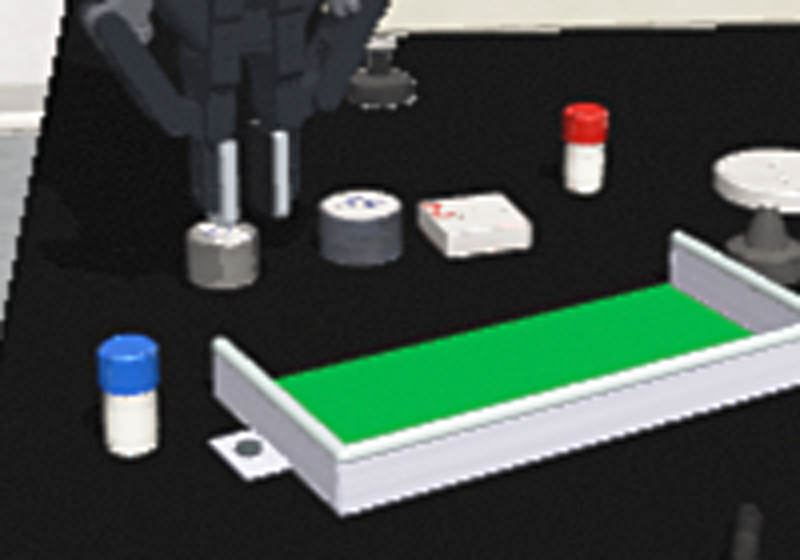

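Run:
```python
from h import *
f=lambda p:np.round((px("side",p)-[200,200])*4)
o=get_obs();e=o["eef_pos"];print(o["clock"],e)
for n,u,v,z in [("sq",211,258,.012),("tall",230,357,.022),("small",270,480,.02),("blue",577,555,.04)]: print(n,f(C(u,v,z)))
for z in (0,.01,.02,.04): print(z,f([e[0],e[1],z]), f([.435,-.2459,z]))
b,d=imaging.camera("side");print(d[200+222//4-4,200+57],d[200+215//4-4,270],d[200+250//4,200+56])
def back(u,v):
    c=imaging.get_calibration("side");K=c["camera_matrix"];R=Rotation.from_quat(c["rotation"]).as_matrix()
    return c["eye"]+R@(np.linalg.inv(K)@[u,v,1])*d[int(v),int(u)]
for u,v in [(257,252),(270,250),(256,262)]: p=back(u,v);print(np.round(p,4),T(p))
```

```text
3.6667 [ 0.46307276 -0.30867849  0.01926663]
sq [467. 213.]
tall [354. 205.]
small [215. 232.]
blue [121. 342.]
0 [246. 298.] [179. 244.]
0.01 [246. 276.] [178. 224.]
0.02 [245. 254.] [177. 203.]
0.04 [244. 210.] [176. 161.]
0.8153969 0.82555175 0.85166
[ 0.4562 -0.3218  0.0462] [-65.7 -69.7]
[ 0.4775 -0.3176  0.0473] [-61.3 -48.3]
[ 0.4544 -0.296   0.018 ] [-90.2 -61.2]
```

Run:
```python
from h import *
b,d=imaging.camera("side")
c=imaging.get_calibration("side");K=c["camera_matrix"];R=Rotation.from_quat(c["rotation"]).as_matrix()
for u in (253,257,269,271):
  for v in range(238,272,3):
    p=c["eye"]+R@(np.linalg.inv(K)@[u,v,1])*d[v,u];print(u,v,np.round(p,3),T(p))
print(np.round(px("side",[.214,.4515,.208])))
```

```text
253 238 [ 0.45 -0.32  0.07] [-69.9 -74.1]
253 241 [ 0.45  -0.322  0.065] [-68.3 -75. ]
253 244 [ 0.45  -0.322  0.06 ] [-67.9 -75.3]
253 247 [ 0.45  -0.32   0.054] [-70.1 -74.5]
253 250 [ 0.45  -0.321  0.05 ] [-69.  -75.1]
253 253 [ 0.45  -0.321  0.045] [-68.6 -75.5]
253 256 [ 0.45  -0.272  0.02 ] [-113.7  -56.2]
253 259 [ 0.45  -0.288  0.02 ] [-99.6 -62.5]
253 262 [ 0.449 -0.295  0.018] [-92.7 -65.6]
253 265 [ 0.449 -0.295  0.012] [-92.9 -65.7]
253 268 [ 0.449 -0.299  0.009] [-89.1 -67.5]
253 271 [ 0.449 -0.296  0.002] [-92.2 -66.3]
257 238 [ 0.457 -0.322  0.07 ] [-65.4 -69.1]
257 241 [ 0.457 -0.322  0.066] [-65.  -69.4]
257 244 [ 0.457 -0.321  0.06 ] [-66.  -69.1]
257 247 [ 0.456 -0.32   0.054] [-67.2 -68.8]
257 250 [ 0.456 -0.323  0.05 ] [-64.2 -70.2]
257 253 [ 0.456 -0.323  0.045] [-64.4 -70.3]
257 256 [ 0.456 -0.32   0.038] [-67.9 -68.9]
257 259 [ 0.456 -0.289  0.02 ] [-96.3 -56.5]
257 262 [ 0.456 -0.3    0.02 ] [-86.1 -61.2]
257 265 [ 0.456 -0.297  0.013] [-88.3 -60.4]
257 268 [ 0.456 -0.297  0.007] [-89.2 -60.1]
257 271 [ 0.456 -0.293  0.   ] [-92.4 -58.9]
269 238 [ 0.476 -0.31
[... 388 characters left out ...]
]
269 265 [ 0.477 -0.27   0.   ] [-105.6  -29.8]
269 268 [ 0.477 -0.285  0.001] [-91.8 -36.4]
269 271 [ 0.476 -0.295 -0.   ] [-82.7 -40.8]
271 238 [ 0.445 -1.091  0.347] [ 638.2 -380.1]
271 241 [ 0.48  -0.312  0.061] [-65.6 -44.2]
271 244 [ 0.48  -0.311  0.055] [-66.2 -44. ]
271 247 [ 0.48  -0.312  0.05 ] [-66.  -44.2]
271 250 [ 0.479 -0.312  0.045] [-65.4 -44.6]
271 253 [ 0.479 -0.313  0.04 ] [-65.1 -44.8]
271 256 [ 0.483 -0.23   0.001] [-140.1   -9.2]
271 259 [ 0.482 -0.243  0.001] [-128.5  -14.8]
271 262 [ 0.481 -0.257  0.001] [-115.7  -21. ]
271 265 [ 0.481 -0.268 -0.   ] [-105.3  -26.1]
271 268 [ 0.48  -0.285  0.001] [-90.6 -33.2]
271 271 [ 0.48  -0.294 -0.001] [-82.7 -37.1]
[164. 106.]
```

The fingertips are about 37 mm above the bench, although the TCP reads 0.019. The reported height and the stated tip length disagree by about 35 mm, so I passed over the disc without touching it. I'll trust the depth image, back off and lower in small steps while watching the force.

Request:
apply_moves(targets=[[[-0.16, 0.38, 0, 0, -0.65], [-0.16, 0.38, 0, 0, -0.65], [-0.16, 0.38, 0, 0, -0.65], [-0.16, 0.38, 0, 0, -0.65], [0, 0, -0.25, 0, -0.65], [0, 0, -0.25, 0, -0.65], [0, 0, -0.2, 0, -0.65], [0, 0, 0, 0, -0.65]]])

```text
clock: 4.43
eef_pos: [0.4347, -0.2443, -0.0111]
tool_rot: [0.553, 0.833, -0.0, -0.002]
ft_force: [-0.2, 0.3, -0.1]
grip_width: 0.0151
grasp_force: 0.0
```

```bash
cat >> h.py <<'E'
def pts(name):
    b,d=imaging.camera(name)
    c=imaging.get_calibration(name);K=np.array(c["camera_matrix"]);R=Rotation.from_quat(c["rotation"]).as_matrix()
    v,u=np.mgrid[:480,:640];r=np.stack([u,v,np.ones_like(u)],-1)@np.linalg.inv(K).T*d[...,None]
    return b,d,np.array(c["eye"])+r@R.T
def tip():
    b,d,P=pts("side");e=np.array(get_obs()["eef_pos"])
    print("tcp",np.round(e,4),T(e))
    q=P-e; m=(d>0)&(np.abs(q[...,0]*Y[0]+q[...,1]*Y[1])<.035)&(np.abs(q[...,0]*X[0]+q[...,1]*X[1])<.014)&(P[...,2]<.12)
    z=np.sort(P[m][:,2]);print("n",m.sum(),"hist",np.histogram(z,bins=np.arange(-.004,.06,.004)))
    return b
E
python3 - <<'E'
from h import *
tip()
E
```

```text
tcp [ 0.435  -0.2446 -0.0104] [-145.1  -59. ]
n 1429 hist (array([64, 65,  2, 20, 29, 43, 48, 45, 47, 48, 43, 46, 41, 39, 68]), array([-0.004,  0.   ,  0.004,  0.008,  0.012,  0.016,  0.02 ,  0.024,
        0.028,  0.032,  0.036,  0.04 ,  0.044,  0.048,  0.052,  0.056]))
```

Request:
apply_moves(targets=[[[0, 0, -0.1, 0, -0.65], [0.06, -0.14, 0, 0, -0.65], [0.06, -0.14, 0, 0, -0.65], [0.06, -0.14, 0, 0, -0.65], [0.1, -0.23, 0, 0, -0.65], [0.1, -0.23, 0, 0, -0.65], [0.1, -0.23, 0, 0, -0.65], [0.1, -0.23, 0, 0, -0.65]]])

```text
clock: 5.15
eef_pos: [0.4596, -0.2995, -0.0127]
tool_rot: [0.553, 0.833, 0.0, 0.0]
ft_force: [0.8, 1.2, 0.6]
grip_width: 0.0151
grasp_force: 0.5
```

Run:
```python
from h import *
b=tip();s=b[200:340,200:400]
cv2.imwrite("pics/c3.png",cv2.resize(s,None,fx=4,fy=4,interpolation=cv2.INTER_CUBIC))
```

```text
tcp [ 0.4609 -0.3016 -0.0125] [-82.5 -57.4]
n 1667 hist (array([52, 81,  8,  7, 20, 49, 54, 55, 46, 48, 54, 50, 40, 67, 84]), array([-0.004,  0.   ,  0.004,  0.008,  0.012,  0.016,  0.02 ,  0.024,
        0.028,  0.032,  0.036,  0.04 ,  0.044,  0.048,  0.052,  0.056]))
```

View pics/c3.png

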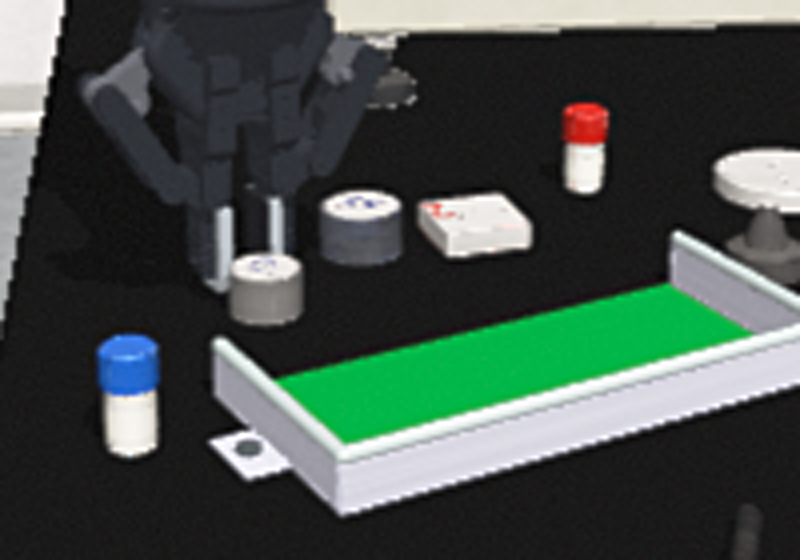

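The small disc is now sliding, cradled between the two fingertips at about (265,290) in the crop. Nothing else has moved, so I'll carry on.

Request:
apply_moves(targets=[[[0.1, -0.23, 0, 0, -0.65], [0.1, -0.23, 0, 0, -0.65], [0.1, -0.23, 0, 0, -0.65], [0.1, -0.23, 0, 0, -0.65], [0.1, -0.23, 0, 0, -0.65], [0.1, -0.23, 0, 0, -0.65], [0.1, -0.23, 0, 0, -0.65], [0.1, -0.23, 0, 0, -0.65]]])

```text
clock: 5.87
eef_pos: [0.4913, -0.3727, -0.013]
tool_rot: [0.552, 0.834, -0.0, -0.0]
ft_force: [-0.1, -0.1, 0.2]
grip_width: 0.0151
grasp_force: 0.7
```

Request:
apply_moves(targets=[[[0.1, -0.23, 0, 0, -0.65], [0.08, -0.18, 0, 0, -0.65], [0.04, -0.1, 0, 0, -0.65], [0.0, 0, 0, 0, -0.65], [0, 0, 0, 0, -0.65]]])

```text
clock: 6.28
eef_pos: [0.4998, -0.3924, -0.0131]
tool_rot: [0.553, 0.833, -0.0, -0.0]
ft_force: [0.1, -0.4, -0.2]
grip_width: 0.0151
grasp_force: 0.0
```

```bash
cat >> h.py <<'E'
def pieces(reg=None):
    # top surfaces of parts seen from the side, in tray mm
    b,d,P=pts("side");t=((P[...,:2]-M)@np.stack([X,Y],1))*1000
    z=P[...,2]
    m=((d>0)&(z>.009)&(z<.026)&(t[...,0]>-145)&(t[...,0]<94)&(np.abs(t[...,1])<100)).astype(np.uint8)
    n,l,s,c=cv2.connectedComponentsWithStats(m)
    for i in range(1,n):
        if s[i,4]>25:
            q=t[l==i];print(s[i,4],"c",np.round(c[i]),"x",np.round(np.percentile(q[:,0],[3,97])),"y",np.round(np.percentile(q[:,1],[3,97])),"zmax",round(float(np.percentile(z[l==i],95)),3))
    return b
E
python3 - <<'E'
from h import *
print(T(get_obs()["eef_pos"]));pieces()
E
```

```text
[ 16.3 -57.1]
106 c [324. 254.] x [-99. -65.] y [51. 80.] zmax 0.013
469 c [292. 290.] x [10. 57.] y [-77. -38.] zmax 0.025
```

Request:
apply_moves(targets=[[[-0.2, 0.46, 0, 0, -0.65], [-0.34, 0.8, 0, 0, -0.65], [-0.34, 0.8, 0, 0, -0.65], [-0.34, 0.8, 0, 0, -0.65], [-0.34, 0.8, 0, 0, -0.65], [0, 0, 0, 0, -0.65], [0.72, 0.31, 0, 0, -0.65], [0.72, 0.31, 0, 0, -0.65]]])

```text
clock: 7.0
eef_pos: [0.4938, -0.2202, -0.0125]
tool_rot: [0.553, 0.833, -0.0, -0.001]
ft_force: [1.0, -1.0, 0.8]
grip_width: 0.015
grasp_force: 0.0
```

Request:
apply_moves(targets=[[[0, 0, 0, 0, -0.65], [0, 0, 0, 0, -0.65]]])

```text
clock: 7.17
eef_pos: [0.4966, -0.2203, -0.0125]
tool_rot: [0.551, 0.834, 0.0, 0.001]
ft_force: [-1.2, -1.2, 0.1]
grip_width: 0.0153
grasp_force: 0.0
```

Run:
```python
from h import *
o=get_obs();print(o["eef_pos"],T(o["eef_pos"]));pieces()
```

```text
[ 0.49655773 -0.22033576 -0.01252187] [-143.4    7.1]
316 c [289. 253.] x [-140.  -81.] y [-10.  26.] zmax 0.023
70 c [273. 248.] x [-144. -131.] y [-13.   0.] zmax 0.025
219 c [318. 254.] x [-107.  -66.] y [39. 78.] zmax 0.013
270 c [296. 294.] x [31. 58.] y [-71. -44.] zmax 0.021
```

Request:
apply_moves(targets=[[[0.06, -0.14, 0, 0, -0.65], [0.06, -0.14, 0, 0, -0.65], [0.06, -0.14, 0, 0, -0.65], [0.1, -0.23, 0, 0, -0.65], [0.1, -0.23, 0, 0, -0.65], [0.1, -0.23, 0, 0, -0.65], [0.1, -0.23, 0, 0, -0.65], [0.1, -0.23, 0, 0, -0.65]]])

```text
clock: 7.88
eef_pos: [0.5225, -0.2851, -0.013]
tool_rot: [0.553, 0.833, 0.0, -0.0]
ft_force: [0.3, 2.4, -0.4]
grip_width: 0.0149
grasp_force: 0.7
```

Run:
```python
from h import *
o=get_obs();print(o["eef_pos"],T(o["eef_pos"]));pieces()
```

```text
[ 0.52249157 -0.28507296 -0.0130285 ] [-73.7   5.7]
605 c [307. 260.] x [-102.  -28.] y [-13.  75.] zmax 0.024
270 c [296. 293.] x [32. 58.] y [-70. -44.] zmax 0.021
```

Request:
apply_moves(targets=[[[0.1, -0.23, 0, 0, -0.65], [0.1, -0.23, 0, 0, -0.65], [0.1, -0.23, 0, 0, -0.65], [0.1, -0.23, 0, 0, -0.65], [0.1, -0.23, 0, 0, -0.65], [0.1, -0.23, 0, 0, -0.65], [0.1, -0.23, 0, 0, -0.65], [0.08, -0.18, 0, 0, -0.65]]])

```text
clock: 8.6
eef_pos: [0.5537, -0.3562, -0.0129]
tool_rot: [0.552, 0.834, 0.0, -0.0]
ft_force: [-0.6, 1.1, 0.1]
grip_width: 0.0145
grasp_force: 1.0
```

Request:
apply_moves(targets=[[[0.06, -0.14, 0, 0, -0.65], [0.03, -0.06, 0, 0, -0.65], [0.0, 0, 0, 0, -0.65], [0, 0, 0, 0, -0.65]]])

```text
clock: 8.93
eef_pos: [0.5571, -0.3637, -0.013]
tool_rot: [0.552, 0.834, -0.0, 0.0]
ft_force: [0.5, 0.2, 0.1]
grip_width: 0.0148
grasp_force: 0.0
```

Request:
apply_moves(targets=[[[-0.2, 0.46, 0, 0, -0.65], [-0.34, 0.8, 0, 0, -0.65], [-0.34, 0.8, 0, 0, -0.65], [-0.34, 0.8, 0, 0, -0.65], [-0.34, 0.8, 0, 0, -0.65], [0, 0, 0, 0, -0.65], [0, 0, 0, 0, -0.65]]])

```text
clock: 9.52
eef_pos: [0.4934, -0.2151, -0.0128]
tool_rot: [0.551, 0.834, -0.0, -0.001]
ft_force: [1.2, -0.6, -0.3]
grip_width: 0.0151
grasp_force: 0.0
```

Run:
```python
from h import *
o=get_obs();print(o["eef_pos"],T(o["eef_pos"]));pieces()
```

```text
[ 0.49343438 -0.21505364 -0.01276001] [-149.5    6.3]
56 c [285. 245.] x [-144. -137.] y [15. 28.] zmax 0.025
67 c [272. 247.] x [-144. -136.] y [-14.   0.] zmax 0.025
213 c [318. 254.] x [-107.  -66.] y [40. 79.] zmax 0.013
346 c [332. 284.] x [28. 59.] y [-10.  22.] zmax 0.023
268 c [296. 294.] x [32. 58.] y [-70. -44.] zmax 0.021
```

Request:
apply_moves(targets=[[[0.61, 0.26, 0, 0, -0.65], [0.61, 0.26, 0, 0, -0.65], [0.1, -0.23, 0, 0, -0.65], [0.06, -0.14, 0, 0, -0.65], [0.06, -0.14, 0, 0, -0.65], [0.06, -0.14, 0, 0, -0.65], [0.1, -0.23, 0, 0, -0.65], [0.1, -0.23, 0, 0, -0.65]]])

```text
clock: 10.23
eef_pos: [0.562, -0.2418, -0.0131]
tool_rot: [0.553, 0.833, -0.0, -0.0]
ft_force: [-0.1, 0.5, 0.3]
grip_width: 0.0152
grasp_force: 0.2
```

Run:
```python
from h import *
o=get_obs();print(o["eef_pos"],T(o["eef_pos"]));b=pieces();s=b[180:330,220:420]
cv2.imwrite("pics/c4.png",cv2.resize(s,None,fx=4,fy=4,interpolation=cv2.INTER_CUBIC))
```

```text
[ 0.56203806 -0.2418147  -0.01308009] [-98.1  59. ]
408 c [322. 254.] x [-104.  -46.] y [40. 81.] zmax 0.024
347 c [332. 284.] x [28. 59.] y [-10.  21.] zmax 0.023
271 c [296. 294.] x [32. 58.] y [-70. -44.] zmax 0.021
```

View pics/c4.png

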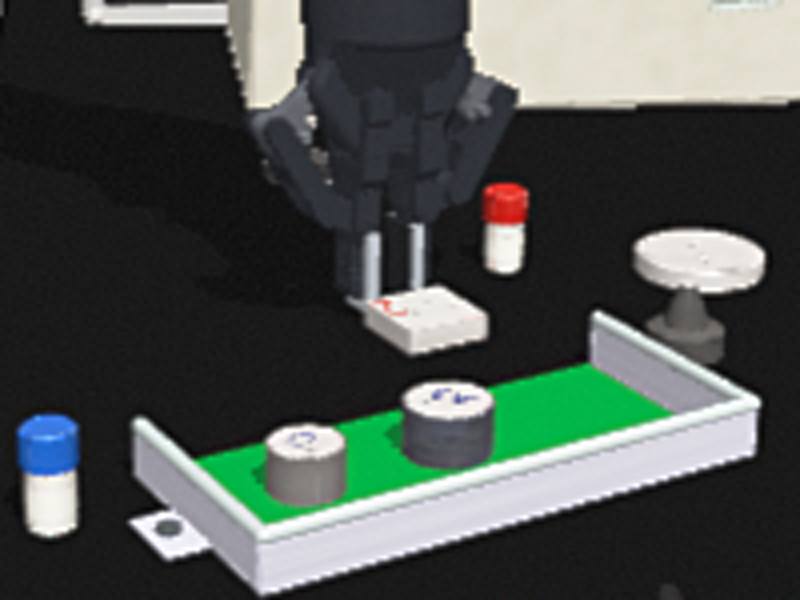

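Both discs are upright in the tray, at (306,465) and (448,425) in the crop. The square at (425,320) is being pushed flat, and both vials and the anvil still stand where they were.

Request:
apply_moves(targets=[[[0.1, -0.23, 0, 0, -0.65], [0.1, -0.23, 0, 0, -0.65], [0.1, -0.23, 0, 0, -0.65], [0.1, -0.23, 0, 0, -0.65], [0.1, -0.23, 0, 0, -0.65], [0.1, -0.23, 0, 0, -0.65], [0.1, -0.23, 0, 0, -0.65], [0.1, -0.23, 0, 0, -0.65]]])

```text
clock: 10.95
eef_pos: [0.595, -0.3152, -0.0129]
tool_rot: [0.552, 0.834, 0.0, -0.0]
ft_force: [-0.9, 0.6, 1.3]
grip_width: 0.0151
grasp_force: 0.5
```

Request:
apply_moves(targets=[[[0.1, -0.23, 0, 0, -0.65], [0.1, -0.23, 0, 0, -0.65], [0.06, -0.14, 0, 0, -0.65], [0.03, -0.06, 0, 0, -0.65], [0.0, 0, 0, 0, -0.65], [0, 0, 0, 0, -0.65]]])

```text
clock: 11.45
eef_pos: [0.6062, -0.3408, -0.0131]
tool_rot: [0.553, 0.834, -0.0, -0.0]
ft_force: [0.5, -0.1, 0.2]
grip_width: 0.0151
grasp_force: 0.0
```

Request:
apply_moves(targets=[[[-0.2, 0.46, 0, 0, -0.65], [-0.2, 0.46, 0, 0, -0.65], [0, 0, 0.6, 0, -0.65], [0, 0, 0.9, 0, -0.65], [0, 0, 0.9, 0, -0.65], [-0.8, 0.2, 0.3, 0, -0.65], [-0.8, 0.2, 0, 0, -0.65], [-0.8, 0.2, 0, 0, -0.65]]])

```text
clock: 12.12
eef_pos: [0.4945, -0.2797, 0.097]
tool_rot: [0.552, 0.834, 0.0, 0.002]
ft_force: [-0.6, -0.2, -0.4]
grip_width: 0.015
grasp_force: 0.0
```

Request:
apply_moves(targets=[[[-0.8, 0.2, 0, 0, -0.65], [-0.8, 0.2, 0, 0, -0.65], [0, 0, 0, 0, -0.65], [0, 0, 0, 0, -0.65]]])

```text
clock: 12.45
eef_pos: [0.4281, -0.2627, 0.0952]
tool_rot: [0.553, 0.833, -0.0, -0.001]
ft_force: [0.3, 0.5, 0.5]
grip_width: 0.015
grasp_force: 0.0
```

Run:
```python
from h import *
o=get_obs();print(o["clock"],o["eef_pos"]);b=pieces();a,_=imaging.camera("top")
s=np.vstack([a[130:350,250:490],b[200:340,200:440]])
cv2.imwrite("pics/c5.png",cv2.resize(s,None,fx=1.6,fy=1.6,interpolation=cv2.INTER_CUBIC))
```

```text
12.45 [ 0.42805057 -0.26268277  0.09524621]
307 c [363. 280.] x [25. 64.] y [45. 84.] zmax 0.013
345 c [332. 284.] x [28. 59.] y [-10.  21.] zmax 0.023
273 c [296. 294.] x [32. 58.] y [-71. -45.] zmax 0.021
```

View pics/c5.png

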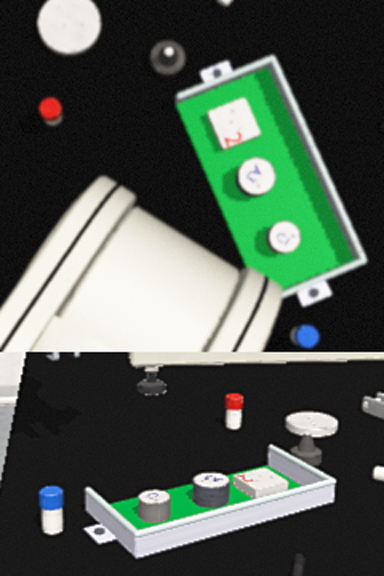

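All three pieces lie flat in the tray, at (233,123), (257,176) and (285,237) in the crop. The vials, block and anvil stand where they were, and the arm is clear of everything.

```bash
python3 -c "
from workcell import order
print(order.job_done())"
```

```text
the job is handed in; nothing more can be done
None
```

I slid all three pieces flat into the tray (centres about 44 mm past the mouth in the last image), left the vials, block and anvil standing, and handed the job in at about 12.5 s; no verdict came back. The fingertips sat about 35 mm higher than the reported TCP height implies, so I set the pushing height from the depth images after one pass that missed above the small disc.

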